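# Tip the chopping board down and push it against the tray

### The arm

A 7-joint arm with a two-finger parallel gripper is mounted at the origin on the work surface. World frame = base frame: x ahead of the robot, y to its left, z up, the work surface at z = 0. Lengths are in m, angles in rad, forces in N, time in s.
With the tool pointing down it reaches from about 0.4 to 0.85 m from the base axis. Payload 4.5 kg.
Tool frame: the origin (TCP) lies midway between the tips of the shut fingers; the grasp point (between the pads) lies behind it (r.grip_point_offset is the z of the grasp point in the tool frame, in m); z points along the fingers, y is the line along which they close (so a half turn about z gives the same grasp; the last joint's range is limited). The gripper opens to 88 mm and grips with 3 to 60 N. Pads are 18 mm wide; open, the fingers measure 123 mm over their backs; the gripper's body (75 mm by 187 mm) begins 45 mm behind the grasp point.
Start: joints at [1.164, 0.689, -0.195, 1.565, 0.157, 0.902, -0.215], TCP at [0.267, -0.565, 0.239] pointing down, gripper open.
Joint ranges: [-3.01, 3.01], [-0.46, 2.08], [-1.47, 1.51], [0.13, 2.56], [-1, 4.14], [0.04, 2.09], [-2.66, 2.66]. Speed limits (rad/s): [2.57, 2.57, 3.14, 3.14, 3.14, 3.14, 3.14].

### API

Orientations are given as a unit quaternion [x, y, z, w].
In Python, from plant import r, optics, workorder gives the robot as it stands.
- The arm moves only by the shell command python3 -m creep 'ROWS' [FORCE]. ROWS is JSON, a list of rows, each an object of numbers: "grip": the gripper command: -1 is shut, 1 is fully open, values between are in proportion; "tx", "ty", "tz": the shift along the tool's x, y, z in cm; "spin": the turn about the tool's z in degrees. In form: [{"grip": .., "tx": .., "ty": .., "tz": .., "spin": ..}, ...]. A call has 1 to 8 rows; each row shifts and turns the commanded pose from where the row before left it, along the tool's axes as they then stand; what a row does not reach is not made up. A row lasts 1/12 s, in which the tool goes at most 41.7 mm and 7.16 degrees, less where a joint would pass 70% of its speed; a pose out of reach is approached as far as the arm can. A call with a gripper value outside its range is refused whole. The fingers move at their own pace and stop on an object; FORCE is the grip in N (left out, the last holds). Time passes only in rows, so rows that do not move let the fingers close. It gives the time, the measured TCP pose, the force, the opening and the grip force at its end, in the units of the state.
- r.get_state(): the state, without advancing time (a new reading comes with each control period).
- optics.snapshot(name): name is "scene" or "side" or "wrist"; returns (picture, depth): 420x560x3 uint8, red, green, blue; 420x560 float32, m along the optical axis (not along the pixel's ray), 0 where there is no reading.
- optics.get_calibration(name): a dict with "fx", "fy", "cx", "cy" (pixels), "D" ([k1, k2, p1, p2, k3] as OpenCV has them; the pictures are not rectified), "extrinsics" (4x4, takes a point from world to camera coordinates). Camera axes: x right, y down, z forward; pixel columns grow to the right and rows downward; lengths in m; the calibration is good to about 2 mm. A picture is of the moment at which its call begins: read the wrist's pose just before it. get_calibration takes no time and is no camera call; for the wrist camera it gives the pose at the moment of the call.
- workorder.finish_job(): hands the job in; it is judged then, once.
The state is a dict: "clock": time; "q": joint angles; "qd": joint speeds; "joint_torque": joint torques, N m; "tool_pos": TCP position; "eef_rot": TCP orientation; "contact_force": force on the tool from outside, world axes, zero at the start; "moment": the same for the moment, N m; "opening": opening from 0.0 (shut) to 1.0 (fully open); "finger_force": force on a finger pad.
Only numpy, scipy, OpenCV 4.12 (cv2) and the standard library are available. Lean on these libraries where they do the work, as an engineer would, in place of code of your own. Each camera call takes 0.05 s, during which the arm holds its last target. There are 200 camera calls.

### The job

Get the chopping board ready for work: push its top edge so that it tips over away from its wire rest and lies flat on the worktop, then push it along the worktop until its short end lies flush against the long side of the steel tray, within the tray's length. Do not lift the board off the worktop, and leave the bowl, jar and pepper mill where they stand. Finish with the hand clear of everything.

Things in the scene. Friction and masses are not known exactly. Their poses are not given: they have to be found in the camera images.
- board: loose wooden board 150 x 220 x 15 mm, 0.3 to 0.5 kg. Starts on a 220 mm edge, leaning 0.2 rad back on the rest, top edge 150 mm up; about 1 N at the top tips it towards the rest's +x, foot hardly slipping. Origin: centre of the 150 x 220 face that lands on the worktop. x: along the 150 mm side, foot to top edge; y: along the 220 mm side; z: thickness, towards the rest at first, up when lying
- board_foot (a point): middle of the lower long edge on which the board starts standing, half-way through its thickness. The lying board slides under 2 to 6 N; a corner that meets the tray first can stick, so arrive square
- board_top (a point): middle of the upper long edge of the standing board, half-way through its thickness; push on the side towards the rest to tip the board
- rest: fixed rest of 8 mm steel wire: two uprights 120 mm apart leaning back 0.2 rad, cross bar on top, highest point 92 mm (the board rises 58 mm above it), feet reaching 104 mm back. Origin: on the worktop at the standing board's back lower edge. x: level, from the rest through the board, the way it is to fall (roughly away from the robot); y: along the standing board; z up
- tray: open steel tray, fixed: 360 (x) x 180 (y) x 40 mm high, upright walls 4 mm. Origin: centre of its underside. Stands left or right of the board, its nearest point 40 to 175 mm from the end of the lying board, turned up to 0.2 rad from the rest. Long sides at y = +90 and -90 mm; with the board home, the two origins are 200 mm apart along the tray's y, the board on the side where it already is
- bowl: bystander, on the other side of the board from the tray: round ceramic bowl, 160 mm across, 60 mm high, origin at the centre of its foot
- jar: bystander, beyond the place where the board will lie, to the left: glass jar with steel lid, 54 mm across, 80 mm high, origin at the centre of its base
- mill: bystander, beyond the place where the board will lie, to the right: wooden pepper mill, 50 mm across, 100 mm high, origin at the centre of its base

How it is judged:
On the way, in this order (a step that is already met when the one before it is completed fails the run):
1. the board lies flat on the worktop, tipped over away from the rest (angle between board's own z axis and vertical below 0.06 rad and height (world z) of board below 0.006 m), for 0.2 s.
2. the board's short end is flush against the long side of the tray (all of step 1 and y of board in the frame of tray between -0.206 and 0.206 m and x of board in the frame of tray between -0.11 and 0.11 m and angle between the x axis of board and the x axis of tray, either way round below 0.045 rad), for 0.2 s.
At the end, for the whole second after the job is handed in: The board lies flat (0.06 rad), the face that was towards the rest up, its short end along a long side of the tray: within 6 mm of touching, turned under 0.045 rad from it, its middle within 110 mm of the tray's middle along that side, at rest (all of step 2 and linear speed of board below 0.02 m/s and angular speed of board below 0.1 rad/s).
It fails at once if the board is lifted (the middle of its foot edge more than 25 mm up or its middle more than 95 mm up) (height (world z) of board_foot above 0.025 m or height (world z) of board above 0.095 m).
It fails at once if the bowl is moved more than 20 mm or tipped (distance of bowl from where it was at the start of the episode above 0.02 m or angle between bowl's own z axis and vertical above 0.3 rad).
It fails at once if the jar is moved more than 20 mm or tipped (distance of jar from where it was at the start of the episode above 0.02 m or angle between jar's own z axis and vertical above 0.3 rad).
It fails at once if the mill is moved more than 20 mm or tipped (distance of mill from where it was at the start of the episode above 0.02 m or angle between mill's own z axis and vertical above 0.3 rad).
It also fails if it takes over 54 s, if anything falls off the work surface, if the arm or the gripper's body presses on something with over 40 N, if the wrist force passes 120 N, or if a joint passes its speed limit or range.

## Working session

There is one attempt and no reset: what is moved stays moved. The work goes in short steps, Python scripts to look and compute and a shell command to move; the robot and the scene stay as the last step left them, time stands still between calls to the robot, and variables do not carry over. Pictures are saved under pics/ and viewed, at most 10 in all, crops included, and the job is handed in when it is done.

```bash
mkdir -p pics; ls
cat > h.py <<'E'
import numpy as np, cv2, json
from plant import r, optics, workorder
from scipy.spatial.transform import Rotation as R
def snap(name,fn):
    s=r.get_state(); c=optics.get_calibration(name); p,d=optics.snapshot(name)
    cv2.imwrite('pics/%s.png'%fn,p[:,:,::-1]); np.savez('/tmp/%s.npz'%fn,d=d,p=p,K=np.array([[c['fx'],0,c['cx']],[0,c['fy'],c['cy']],[0,0,1]]),D=np.array(c['D'],float),E=np.array(c['extrinsics']))
def world(fn):
    z=np.load('/tmp/%s.npz'%fn); d=z['d']; h,w=d.shape
    v,u=np.mgrid[:h,:w]; n=cv2.undistortPoints(np.stack([u,v],-1).reshape(-1,1,2).astype(float),z['K'],z['D']).reshape(h,w,2)
    P=np.dstack([n[...,0]*d,n[...,1]*d,d]); E=np.linalg.inv(z['E'])
    W=P@E[:3,:3].T+E[:3,3]; W[d==0]=np.nan
    return W,z['p']
E
python3 - <<'E'
from h import *
s=r.get_state(); print(s['clock'],s['tool_pos'],s['eef_rot'],r.grip_point_offset, R.from_quat(s['eef_rot']).as_matrix().round(3))
snap('scene','s1'); snap('side','d1')
cv2.imwrite('pics/a1.png',np.hstack([cv2.resize(cv2.imread('pics/%s.png'%k),(400,300)) for k in('s1','d1')]))
E
```

```text
pics
0.0 [ 0.26636566 -0.56470372  0.23793815] [ 9.75799047e-01  2.18667390e-01 -2.54537639e-04 -8.53476221e-04] -0.0187 [[ 0.904  0.427 -0.001]
 [ 0.427 -0.904  0.002]
 [-0.    -0.002 -1.   ]]
```

View pics/s1.png

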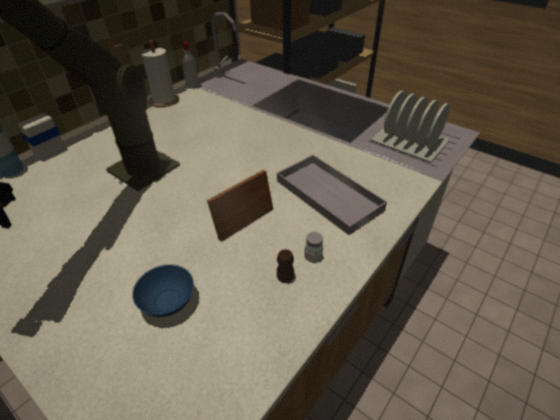

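View pics/d1.png

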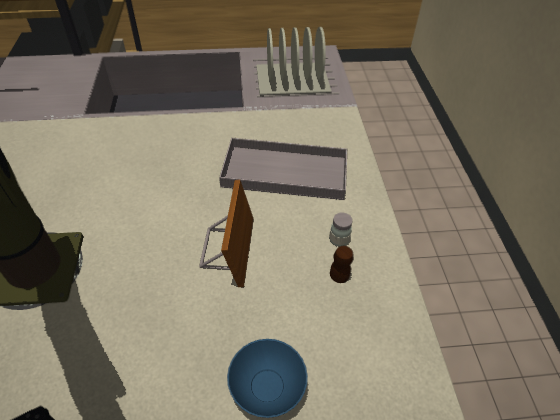

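The tray is on the robot's left (+y), with the board standing at about (242,205) in the scene view. The jar is at (314,245) and the mill at (285,265) beyond it, and the bowl at (164,290) on the right. In the side view the tray's rim corners are near (232,141), (348,151), (346,195) and (221,185). Next I measure these with depth clusters.

Run:
```python
from h import *
for f in('s1','d1'):
    W,p=world(f); z=W[...,2]
    m=(z>0.012)&(z<0.17)&(W[...,0]>0.25)&(W[...,0]<1.1)&(abs(W[...,1])<.6)
    n,l,st,c=cv2.connectedComponentsWithStats(m.astype(np.uint8))
    for i in range(1,n):
        if st[i,4]<80: continue
        q=W[l==i]; print(f,st[i],q.min(0).round(3),q.max(0).round(3))
        rc=cv2.minAreaRect(q[:,:2].astype(np.float32)); print('   rect',cv2.boxPoints(rc).round(3).tolist(),p[l==i].mean(0).round())
        if q[:,2].max()>.12:
            k=q[q[:,2]>.05]; k=k; c0=np.median(k,0); u,s,v=np.linalg.svd(k-k.mean(0),full_matrices=False); print('   plane',k.mean(0).round(4),v[2].round(3),s)
            t=q[q[:,2]>q[:,2].max()-.012]; print('   top', cv2.boxPoints(cv2.minAreaRect(t[:,:2].astype(np.float32))).round(3).tolist())
```

```text
s1 [ 277  155  110   77 1552] [0.469 0.173 0.012] [0.857 0.425 0.046]
   rect [[0.46399998664855957, 0.24799999594688416], [0.8199999928474426, 0.17100000381469727], [0.8600000143051147, 0.3529999852180481], [0.5040000081062317, 0.4309999942779541]] [66. 60. 56.]
s1 [ 207  169   66   70 2595] [ 0.478 -0.094  0.012] [0.556 0.13  0.154]
   rect [[0.4749999940395355, -0.08799999952316284], [0.5210000276565552, -0.09600000083446503], [0.5590000152587891, 0.12399999797344208], [0.5130000114440918, 0.13199999928474426]] [59. 42. 29.]
   plane [0.5159 0.0104 0.1058] [ 0.959 -0.165  0.229] [2.87966848 1.41215216 0.13549803]
   top [[0.4749999940395355, -0.0860000029206276], [0.4950000047683716, -0.09000000357627869], [0.5339999794960022, 0.12600000202655792], [0.5139999985694885, 0.12999999523162842]]
s1 [304 231  19  29 466] [0.756 0.009 0.013] [0.807 0.062 0.085]
   rect [[0.7480000257492065, 0.020999999716877937], [0.7940000295639038, -0.0010000000474974513], [0.8169999718666077, 0.04600000008940697], [0.7699999809265137, 0.06800000369548798]] [92. 87. 79.]
s1 [276 249  18  32 476] [ 0.74
[... 1160 characters left out ...]
77810478], [0.7730000019073486, -0.0020000000949949026], [0.8119999766349792, 0.03200000151991844], [0.777999997138977, 0.07100000232458115]] [104. 100.  93.]
d1 [330 246  24  35 623] [ 0.732 -0.102  0.012] [ 0.78  -0.056  0.102]
   rect [[0.7229999899864197, -0.0729999989271164], [0.753000020980835, -0.10999999940395355], [0.7870000004768372, -0.08299999684095383], [0.7580000162124634, -0.04600000008940697]] [42. 24. 13.]
d1 [ 227  339   81   79 3708] [ 0.478 -0.417  0.012] [ 0.637 -0.258  0.065]
   rect [[0.44699999690055847, -0.3230000138282776], [0.5419999957084656, -0.4480000138282776], [0.6679999828338623, -0.35199999809265137], [0.5720000267028809, -0.22699999809265137]] [41. 62. 78.]
```

Board pose: it will lie at about (0.614, 0.001) with its x axis at −0.17 rad. Tray centre is (0.662, 0.301) with its x axis at −0.213 rad. First I turn the tool to face the push direction, with the fingers shut, and travel high behind the rest.

```bash
python3 -m creep '[{"grip":-1,"spin":7},{"grip":-1,"spin":7},{"grip":-1,"spin":7},{"grip":-1,"spin":7},{"grip":-1,"spin":7}]'
python3 -m creep '[{"grip":-1,"tx":0.4,"ty":-3.4},{"grip":-1,"tx":0.4,"ty":-3.4},{"grip":-1,"tx":0.4,"ty":-3.4},{"grip":-1,"tx":0.4,"ty":-3.4},{"grip":-1,"tx":0.4,"ty":-3.4},{"grip":-1,"tx":0.4,"ty":-3.4},{"grip":-1,"tx":0.4,"ty":-3.4},{"grip":-1,"tx":0.4,"ty":-3.4}]'
```

```text
$[0]: bad value
$[0]: bad value
```

```bash
python3 -m creep '[{"grip":-1,"tx":0,"ty":0,"tz":0,"spin":7},{"grip":-1,"tx":0,"ty":0,"tz":0,"spin":7},{"grip":-1,"tx":0,"ty":0,"tz":0,"spin":7},{"grip":-1,"tx":0,"ty":0,"tz":0,"spin":7},{"grip":-1,"tx":0,"ty":0,"tz":0,"spin":7}]'
python3 -m creep '[{"grip":-1,"tx":0.4,"ty":-3.4,"tz":0,"spin":0},{"grip":-1,"tx":0.4,"ty":-3.4,"tz":0,"spin":0},{"grip":-1,"tx":0.4,"ty":-3.4,"tz":0,"spin":0},{"grip":-1,"tx":0.4,"ty":-3.4,"tz":0,"spin":0},{"grip":-1,"tx":0.4,"ty":-3.4,"tz":0,"spin":0},{"grip":-1,"tx":0.4,"ty":-3.4,"tz":0,"spin":0}]'
```

```text
clock: 0.52
tool_pos: [0.2665, -0.5649, 0.2383]
eef_rot: [0.996, -0.088, -0.0, -0.0]
contact_force: [0.2, 0.9, -0.2]
opening: 0.647
finger_force: 0.0
clock: 1.02
tool_pos: [0.3249, -0.3665, 0.2385]
eef_rot: [0.996, -0.085, -0.0, -0.0]
contact_force: [0.2, 0.0, 0.1]
opening: 0.19
finger_force: 0.0
```

```bash
python3 -m creep '[{"grip":-1,"tx":0.4,"ty":-3.4,"tz":0,"spin":0},{"grip":-1,"tx":0.4,"ty":-3.4,"tz":0,"spin":0},{"grip":-1,"tx":0.4,"ty":-3.4,"tz":0,"spin":0},{"grip":-1,"tx":0.4,"ty":-3.4,"tz":0,"spin":0},{"grip":-1,"tx":0.4,"ty":-3.4,"tz":0,"spin":0},{"grip":-1,"tx":0.4,"ty":-3.4,"tz":0,"spin":0},{"grip":-1,"tx":0.4,"ty":-3.4,"tz":0,"spin":0},{"grip":-1,"tx":0.4,"ty":-3.4,"tz":0,"spin":0}]'
python3 -m creep '[{"grip":-1,"tx":0.4,"ty":-3.4,"tz":0,"spin":0},{"grip":-1,"tx":0.4,"ty":-3.4,"tz":0,"spin":0},{"grip":-1,"tx":0.4,"ty":-3.4,"tz":0,"spin":0},{"grip":-1,"tx":0.4,"ty":-3.4,"tz":0,"spin":0},{"grip":-1,"tx":0,"ty":0,"tz":0,"spin":0},{"grip":-1,"tx":0,"ty":0,"tz":0,"spin":0}]'
```

```text
clock: 1.68
tool_pos: [0.4024, -0.104, 0.2386]
eef_rot: [0.996, -0.085, -0.0, 0.0]
contact_force: [0.1, -0.3, 0.1]
opening: 0.007
finger_force: 0.0
clock: 2.18
tool_pos: [0.4414, 0.028, 0.2385]
eef_rot: [0.997, -0.082, -0.0, -0.0]
contact_force: [-0.9, -0.6, 1.2]
opening: 0.005
finger_force: 0.0
```

```bash
python3 -m creep '[{"grip":-1,"tx":0,"ty":0,"tz":3.4,"spin":0},{"grip":-1,"tx":0,"ty":0,"tz":3.4,"spin":0},{"grip":-1,"tx":0,"ty":0,"tz":3.4,"spin":0},{"grip":-1,"tx":0,"ty":0,"tz":0,"spin":0},{"grip":-1,"tx":1.5,"ty":0,"tz":0,"spin":0},{"grip":-1,"tx":1,"ty":0,"tz":0,"spin":0},{"grip":-1,"tx":0,"ty":0,"tz":0,"spin":0}]'
python3 -m creep '[{"grip":-1,"tx":0.6,"ty":0,"tz":0,"spin":0},{"grip":-1,"tx":0.6,"ty":0,"tz":0,"spin":0},{"grip":-1,"tx":0.6,"ty":0,"tz":0,"spin":0},{"grip":-1,"tx":0.6,"ty":0,"tz":0,"spin":0}]'
python3 -m creep '[{"grip":-1,"tx":0.5,"ty":0,"tz":0,"spin":0},{"grip":-1,"tx":0.5,"ty":0,"tz":0,"spin":0},{"grip":-1,"tx":0.5,"ty":0,"tz":0,"spin":0},{"grip":-1,"tx":0.5,"ty":0,"tz":0,"spin":0}]'
```

```text
clock: 2.77
tool_pos: [0.4684, 0.0199, 0.1381]
eef_rot: [0.996, -0.086, 0.002, 0.0]
contact_force: [0.2, -0.7, -0.3]
opening: 0.004
finger_force: 0.0
clock: 3.1
tool_pos: [0.4898, 0.0172, 0.1372]
eef_rot: [0.996, -0.085, 0.0, 0.0]
contact_force: [1.0, -0.5, -0.1]
opening: -0.0
finger_force: 0.2
clock: 3.43
tool_pos: [0.5096, 0.014, 0.1367]
eef_rot: [0.996, -0.085, -0.0, 0.0]
contact_force: [-0.6, 0.6, 0.5]
opening: 0.003
finger_force: 0.0
```

```bash
python3 -m creep '[{"grip":-1,"tx":0.5,"ty":0,"tz":0,"spin":0},{"grip":-1,"tx":0.5,"ty":0,"tz":0,"spin":0},{"grip":-1,"tx":0.5,"ty":0,"tz":0,"spin":0},{"grip":-1,"tx":0.5,"ty":0,"tz":0,"spin":0}]'
python3 -m creep '[{"grip":-1,"tx":0.5,"ty":0,"tz":0,"spin":0},{"grip":-1,"tx":0.5,"ty":0,"tz":0,"spin":0},{"grip":-1,"tx":0.3,"ty":0,"tz":0,"spin":0},{"grip":-1,"tx":0.2,"ty":0,"tz":0,"spin":0},{"grip":-1,"tx":0,"ty":0,"tz":0,"spin":0},{"grip":-1,"tx":0,"ty":0,"tz":0,"spin":0}]'
python3 - <<'E'
from h import *
snap('scene','s2')
W,p=world('s2'); z=W[...,2]
m=(z>0.005)&(z<0.16)&(W[...,0]>0.4)&(W[...,0]<.75)&(abs(W[...,1])<.17)
print(np.nanmax(W[...,0][m]),np.histogram(z[m],8))
E
```

```text
clock: 3.77
tool_pos: [0.5294, 0.0106, 0.1367]
eef_rot: [0.996, -0.085, -0.0, 0.0]
contact_force: [-0.2, -0.4, -0.6]
opening: -0.0
finger_force: 0.0
clock: 4.27
tool_pos: [0.5435, 0.0081, 0.1367]
eef_rot: [0.996, -0.085, -0.0, 0.0]
contact_force: [-0.6, 0.1, -0.1]
opening: 0.005
finger_force: 0.0
0.7499996752479103 (array([2914,   48,   42,   37,  112,    0,    2,   53]), array([0.00500922, 0.0243498 , 0.04369038, 0.06303096, 0.08237154,
       0.10171212, 0.1210527 , 0.14039328, 0.15973386]))
```

View pics/s2.png

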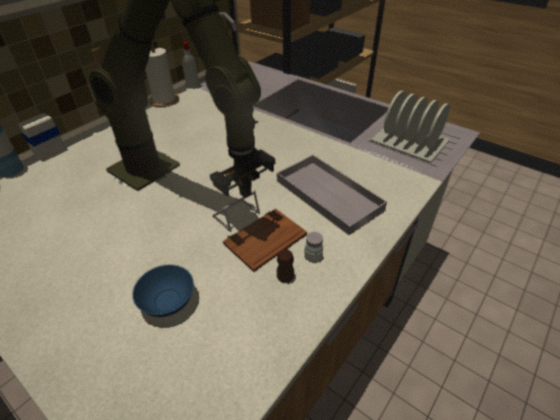

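The board has tipped and lies flat, centred near (265,238), with about the expected gap to the jar (314,245) and mill (285,265). I retract upwards while measuring its pose.

```bash
python3 -m creep '[{"grip":-1,"tx":0,"ty":0,"tz":-3.5,"spin":0},{"grip":-1,"tx":0,"ty":0,"tz":-3.5,"spin":0},{"grip":-1,"tx":0,"ty":0,"tz":-3.5,"spin":0},{"grip":1,"tx":0,"ty":0,"tz":0,"spin":0},{"grip":1,"tx":0,"ty":0,"tz":0,"spin":0}]'
cat > meas.py <<'E'
from h import *
import sys
def run(f):
  for n in('scene','side'):
    k=f+n[:2]; snap(n,k); W,p=world(k); z=W[...,2]; pf=p.astype(int)
    m=(z>0.009)&(z<0.022)&(W[...,0]>0.5)&(W[...,0]<.85)&(W[...,1]>-.2)&(W[...,1]<.26)&(pf[...,0]>1.35*pf[...,2])
    m=cv2.morphologyEx(m.astype(np.uint8),cv2.MORPH_OPEN,np.ones((3,3)))
    nn,l,st,c=cv2.connectedComponentsWithStats(m); i=1+st[1:,4].argmax()
    b=cv2.boxPoints(cv2.minAreaRect(W[l==i][:,:2].astype(np.float32)))
    c0=b.mean(0); e=[b[(j+1)%4]-b[j] for j in range(2)]; L=max(e,key=np.linalg.norm); S=min(e,key=np.linalg.norm)
    L=L*np.sign(L[1]); a=np.arctan2(-L[0],L[1])
    m=(z>0.033)&(z<0.05)&(W[...,0]>0.42)&(W[...,0]<.9)&(W[...,1]>.14)&(W[...,1]<.46)&(abs(pf[...,0]-pf[...,2])<30)
    m=cv2.morphologyEx(m.astype(np.uint8),cv2.MORPH_CLOSE,np.ones((5,5)))
    nn,l,st,c=cv2.connectedComponentsWithStats(m); i=1+st[1:,4].argmax()
    q=W[(l==i)]; q=q[np.isfinite(q).all(1)&(q[:,2]>.033)]
    t=cv2.boxPoints(cv2.minAreaRect(q[:,:2].astype(np.float32))); tc=t.mean(0)
    e=[t[(j+1)%4]-t[j] for j in range(2)]; T=max(e,key=np.linalg.norm); T=T*np.sign(T[0]); ta=np.arctan2(T[1],T[0])
    ux=np.array([np.cos(ta),np.sin(ta)]); uy=np.array([-ux[1],ux[0]])
    print(n,'board',c0.round(4),'ang',a.round(3),np.linalg.norm(L).round(3),np.linalg.norm(S).round(3),'tray',tc.round(4),ta.round(3),np.linalg.norm(T).round(3),min(map(np.linalg.norm,e)).round(3),'rel x',((c0-tc)@ux).round(4),'y',((c0-tc)@uy).round(4),'end y/corner gap',[round(float(-(v-tc)@uy-.09),4) for v in b])
run(sys.argv[1])
E
python3 meas.py m1
```

```text
clock: 4.73
tool_pos: [0.5447, 0.0082, 0.2436]
eef_rot: [0.996, -0.085, 0.002, -0.0]
contact_force: [-0.2, -0.3, -0.9]
opening: 0.13
finger_force: 0.0
scene board [6.227e-01 3.000e-04] ang -0.172 0.223 0.154 tray [0.662  0.3003] -0.212 0.365 0.184 rel x 0.0247 y -0.3016 end y/corner gap [0.3262, 0.32, 0.097, 0.1031]
side board [6.201e-01 6.000e-04] ang -0.163 0.224 0.15 tray [0.7095 0.2895] -0.186 0.255 0.19 rel x -0.0344 y -0.3004 end y/corner gap [0.3244, 0.3208, 0.0965, 0.1]
```

```bash
python3 -m creep '[{"grip":1,"tx":1.5,"ty":3.1,"tz":0,"spin":0},{"grip":1,"tx":1.5,"ty":3.1,"tz":0,"spin":0},{"grip":1,"tx":1.5,"ty":3.1,"tz":0,"spin":0},{"grip":1,"tx":1.5,"ty":3.1,"tz":0,"spin":0},{"grip":1,"tx":1.5,"ty":3.1,"tz":0,"spin":0},{"grip":1,"tx":0,"ty":0,"tz":0,"spin":0}]'; python3 -c "
from plant import r; print(r.get_state()['q'])"
```

```text
clock: 5.33
tool_pos: [0.5906, -0.1669, 0.2397]
eef_rot: [0.996, -0.09, -0.001, 0.003]
contact_force: [0.3, -1.1, 0.1]
opening: 0.675
finger_force: 0.0
[ 0.17266349  0.66968739  0.04291668  1.60748096 -0.02635837  0.86593606
 -1.52790077]
```

```bash
python3 -m creep '[{"grip":1,"tx":0,"ty":0,"tz":0,"spin":-7},{"grip":1,"tx":0,"ty":0,"tz":0,"spin":-7},{"grip":1,"tx":0,"ty":0,"tz":0,"spin":-7},{"grip":1,"tx":0,"ty":0,"tz":0,"spin":-7},{"grip":1,"tx":0,"ty":0,"tz":0,"spin":-7},{"grip":1,"tx":0,"ty":0,"tz":0,"spin":-7},{"grip":1,"tx":0,"ty":0,"tz":0,"spin":-7},{"grip":1,"tx":0,"ty":0,"tz":0,"spin":-7}]' >/dev/null
python3 -m creep '[{"grip":1,"tx":0,"ty":0,"tz":0,"spin":-7},{"grip":1,"tx":0,"ty":0,"tz":0,"spin":-7},{"grip":1,"tx":0,"ty":0,"tz":0,"spin":-7},{"grip":1,"tx":0,"ty":0,"tz":0,"spin":-7},{"grip":1,"tx":0,"ty":0,"tz":0,"spin":-3.5},{"grip":1,"tx":0,"ty":0,"tz":0,"spin":0},{"grip":1,"tx":0,"ty":0,"tz":0,"spin":0}]'
cat > hand.py <<'E'
from h import *
s=r.get_state(); M=R.from_quat(s['eef_rot']).as_matrix(); a=-.212
ux=np.array([np.cos(a),np.sin(a)]);uy=np.array([-ux[1],ux[0]]); d=s['tool_pos'][:2]-np.array([.662,.301])
print('hand in tray',d@ux,d@uy,'z',s['tool_pos'][2],'toolx ang minus uy deg',np.degrees(np.arctan2(M[1,0],M[0,0])-(a+np.pi/2)),s['contact_force'],s['q'][6])
E
python3 hand.py
```

```text
clock: 6.58
tool_pos: [0.5905, -0.157, 0.2402]
eef_rot: [0.779, 0.627, -0.001, -0.001]
contact_force: [0.1, 0.8, -0.3]
opening: 0.998
finger_force: 0.0
hand in tray 0.026463642604277797 -0.4627925780362296 z 0.24017294345034826 toolx ang minus uy deg -0.19295277456612436 [ 0.12074497  0.816054   -0.29138626] -0.3233611420725662
```

```bash
python3 -m creep '[{"grip":1,"tx":0,"ty":0,"tz":3.4,"spin":0},{"grip":1,"tx":0,"ty":0,"tz":3.4,"spin":0},{"grip":1,"tx":0,"ty":0,"tz":3.4,"spin":0},{"grip":1,"tx":0,"ty":0,"tz":3.4,"spin":0},{"grip":1,"tx":0,"ty":0,"tz":3.4,"spin":0},{"grip":1,"tx":0,"ty":0,"tz":3.4,"spin":0},{"grip":1,"tx":0,"ty":0,"tz":2,"spin":0},{"grip":1,"tx":0,"ty":0,"tz":0.7,"spin":0}]'
python3 -m creep '[{"grip":1,"tx":0,"ty":0,"tz":0,"spin":0},{"grip":1,"tx":0,"ty":0,"tz":0,"spin":0}]'; python3 hand.py
```

```text
clock: 7.25
tool_pos: [0.5884, -0.1566, 0.0066]
eef_rot: [0.779, 0.627, -0.002, -0.003]
contact_force: [-0.6, -0.1, -0.1]
opening: 0.998
finger_force: 0.0
clock: 7.42
tool_pos: [0.5918, -0.1572, 0.0112]
eef_rot: [0.779, 0.627, 0.0, 0.0]
contact_force: [-0.1, -0.2, 0.6]
opening: 1.001
finger_force: 0.0
hand in tray 0.027808260508497773 -0.46271336148671627 z 0.011158892031108186 toolx ang minus uy deg -0.12944603585784298 [-0.09051848 -0.21442152  0.59210234] -0.4652105301393085
```

```bash
python3 -m creep '[{"grip":1,"tx":1,"ty":0,"tz":0.3,"spin":0},{"grip":1,"tx":1,"ty":0,"tz":0,"spin":0},{"grip":1,"tx":0.6,"ty":0,"tz":0,"spin":0},{"grip":1,"tx":0.6,"ty":0,"tz":0,"spin":0},{"grip":1,"tx":0.6,"ty":0,"tz":0,"spin":0},{"grip":1,"tx":0.6,"ty":0,"tz":0,"spin":0}]'
python3 hand.py
python3 -m creep '[{"grip":1,"tx":0.7,"ty":0,"tz":0,"spin":0},{"grip":1,"tx":0.7,"ty":0,"tz":0,"spin":0},{"grip":1,"tx":0.7,"ty":0,"tz":0,"spin":0},{"grip":1,"tx":0.7,"ty":0,"tz":0,"spin":0}]'
python3 hand.py; python3 meas.py m2
```

```text
clock: 7.92
tool_pos: [0.5999, -0.1158, 0.0082]
eef_rot: [0.778, 0.628, -0.002, 0.001]
contact_force: [-2.6, -4.2, 4.6]
opening: 1.001
finger_force: 2.5
hand in tray 0.02700536972461704 -0.4205248082093758 z 0.008202556286965784 toolx ang minus uy deg -0.09294390247476046 [-2.56621299 -4.19276019  4.57008984] -0.5241859918950925
clock: 8.25
tool_pos: [0.6068, -0.0874, 0.0078]
eef_rot: [0.779, 0.627, -0.0, 0.0]
contact_force: [-1.0, -4.7, 1.8]
opening: 0.999
finger_force: 1.8
hand in tray 0.02771703674157922 -0.3912999384734594 z 0.007837250711545347 toolx ang minus uy deg -0.16022623688278229 [-1.01388768 -4.72898899  1.77441751] -0.5594587686797818
scene board [0.6352 0.0313] ang -0.216 0.221 0.153 tray [0.6619 0.3003] -0.21 0.364 0.185 rel x 0.0301 y -0.2687 end y/corner gap [0.2887, 0.2896, 0.0686, 0.0677]
side board [0.6934 0.066 ] ang -0.206 0.135 0.045 tray [0.7365 0.2838] -0.192 0.2 0.189 rel x -0.0009 y -0.2221 end y/corner gap [0.199, 0.1997, 0.0651, 0.0645]
```

```bash
python3 -m creep '[{"grip":1,"tx":0.7,"ty":0,"tz":0,"spin":0},{"grip":1,"tx":0.7,"ty":0,"tz":0,"spin":0},{"grip":1,"tx":0.7,"ty":0,"tz":0,"spin":0},{"grip":1,"tx":0.7,"ty":0,"tz":0,"spin":0},{"grip":1,"tx":0.7,"ty":0,"tz":0,"spin":0},{"grip":1,"tx":0.7,"ty":0,"tz":0,"spin":0},{"grip":1,"tx":0.7,"ty":0,"tz":0,"spin":0},{"grip":1,"tx":0.5,"ty":0,"tz":0,"spin":0}]'
python3 -m creep '[{"grip":1,"tx":0,"ty":0,"tz":0,"spin":0}]'
python3 hand.py; python3 meas.py m3
```

```text
clock: 9.02
tool_pos: [0.6183, -0.0326, 0.0077]
eef_rot: [0.778, 0.628, 0.0, -0.0]
contact_force: [-0.9, -2.4, 0.9]
opening: 0.999
finger_force: 1.4
clock: 9.1
tool_pos: [0.6186, -0.0313, 0.0077]
eef_rot: [0.778, 0.629, 0.001, -0.001]
contact_force: [0.2, -0.9, -1.7]
opening: 1.004
finger_force: 0.0
hand in tray 0.02752481644584872 -0.333973894337168 z 0.0077054225499108495 toolx ang minus uy deg 0.03421315674899683 [ 0.16161015 -0.85977408 -1.7161308 ] -0.6212255320825018
scene board [0.6473 0.0885] ang -0.224 0.222 0.154 tray [0.662  0.2998] -0.215 0.363 0.185 rel x 0.0306 y -0.2096 end y/corner gap [0.2301, 0.2315, 0.0092, 0.0077]
side board [0.7051 0.1228] ang -0.207 0.129 0.044 tray [0.7609 0.2795] 1.38 0.191 0.15 rel x -0.1645 y 0.0251 end y/corner gap [-0.138, -0.0941, -0.0921, -0.136]
```

~9 mm left; creep on until the contact force rises.

```bash
python3 -m creep '[{"grip":1,"tx":0.4,"ty":0,"tz":0,"spin":0},{"grip":1,"tx":0.3,"ty":0,"tz":0,"spin":0},{"grip":1,"tx":0,"ty":0,"tz":0,"spin":0}]'; python3 hand.py
python3 -m creep '[{"grip":1,"tx":0.2,"ty":0,"tz":0,"spin":0},{"grip":1,"tx":0.1,"ty":0,"tz":0,"spin":0}]'; python3 hand.py
```

```text
clock: 9.45
tool_pos: [0.6196, -0.0271, 0.0077]
eef_rot: [0.778, 0.628, -0.0, -0.0]
contact_force: [0.1, -0.7, -0.7]
opening: 1.0
finger_force: 0.4
hand in tray 0.027599843913524002 -0.329649593779459 z 0.007681104142998538 toolx ang minus uy deg -0.09633099821136042 [ 0.05893966 -0.72137638 -0.65323797] -0.6288350614388353
clock: 9.62
tool_pos: [0.6201, -0.0251, 0.0077]
eef_rot: [0.779, 0.627, -0.0, 0.0]
contact_force: [-0.3, -3.5, -0.2]
opening: 1.006
finger_force: 1.3
hand in tray 0.027642870462636148 -0.3275709003092525 z 0.007677408169420866 toolx ang minus uy deg -0.128886784523749 [-0.2761559  -3.52728632 -0.1570579 ] -0.6319272362237077
```

```bash
python3 -m creep '[{"grip":1,"tx":0.2,"ty":0,"tz":0,"spin":0},{"grip":1,"tx":0.2,"ty":0,"tz":0,"spin":0}]'; python3 hand.py
python3 -m creep '[{"grip":1,"tx":0.2,"ty":0,"tz":0,"spin":0},{"grip":1,"tx":0.2,"ty":0,"tz":0,"spin":0}]'; python3 hand.py; python3 meas.py m4
```

```text
clock: 9.78
tool_pos: [0.621, -0.0209, 0.0077]
eef_rot: [0.779, 0.627, -0.0, 0.0]
contact_force: [-0.8, -1.9, -0.6]
opening: 1.002
finger_force: 1.2
hand in tray 0.027664319920111532 -0.32331126824708584 z 0.007681545327792347 toolx ang minus uy deg -0.12869415268926346 [-0.8215635  -1.91526081 -0.58918233] -0.636289768665265
clock: 9.95
tool_pos: [0.6213, -0.0189, 0.0077]
eef_rot: [0.779, 0.627, -0.002, 0.001]
contact_force: [-1.8, -8.1, 3.2]
opening: 0.999
finger_force: 4.5
hand in tray 0.0275292613683797 -0.3212912920457283 z 0.007680039675287829 toolx ang minus uy deg -0.15731243943460496 [-1.77126594 -8.0661589   3.17079121] -0.6406361268811472
scene board [0.6492 0.1014] ang -0.229 0.223 0.154 tray [0.6628 0.3004] -0.211 0.363 0.187 rel x 0.0285 y -0.1974 end y/corner gap [0.2174, 0.2201, -0.0026, -0.0053]
side board [0.7092 0.137 ] ang -0.18 0.127 0.043 tray [0.7698 0.2781] 1.374 0.188 0.133 rel x -0.1503 y 0.0318 end y/corner gap [-0.1424, -0.099, -0.1012, -0.1446]
```

```bash
python3 -m creep '[{"grip":1,"tx":0.1,"ty":0,"tz":0,"spin":0},{"grip":1,"tx":0.1,"ty":0,"tz":0,"spin":0},{"grip":1,"tx":0,"ty":0,"tz":0,"spin":0}]'; python3 hand.py
python3 -m creep '[{"grip":1,"tx":0.1,"ty":0,"tz":0,"spin":0},{"grip":1,"tx":0.1,"ty":0,"tz":0,"spin":0},{"grip":1,"tx":0,"ty":0,"tz":0,"spin":0}]'; python3 hand.py
```

```text
clock: 10.3
tool_pos: [0.6213, -0.0189, 0.0077]
eef_rot: [0.779, 0.627, -0.003, 0.002]
contact_force: [-2.0, -7.8, 2.0]
opening: 1.003
finger_force: 4.5
hand in tray 0.027493973715903147 -0.32133598196298924 z 0.007694034801462992 toolx ang minus uy deg -0.20239029381907944 [-2.03133694 -7.8156845   1.99007966] -0.6424578706883106
clock: 10.55
tool_pos: [0.6211, -0.0188, 0.0077]
eef_rot: [0.779, 0.627, -0.004, 0.002]
contact_force: [-2.4, -11.6, 3.5]
opening: 1.0
finger_force: 5.8
hand in tray 0.027346699643212753 -0.3212336678515745 z 0.007666040135707711 toolx ang minus uy deg -0.2428469113436751 [ -2.43231519 -11.57004247   3.48499093] -0.6444385490884
```

Movement has stopped and the force is rising, so the board is firm against the tray. I back off and go up.

```bash
python3 -m creep '[{"grip":1,"tx":-0.5,"ty":0,"tz":0,"spin":0},{"grip":1,"tx":-1,"ty":0,"tz":0,"spin":0},{"grip":1,"tx":-2,"ty":0,"tz":0,"spin":0},{"grip":1,"tx":-2,"ty":0,"tz":0,"spin":0},{"grip":1,"tx":0,"ty":0,"tz":0,"spin":0}]'
python3 -m creep '[{"grip":1,"tx":0,"ty":0,"tz":-3,"spin":0},{"grip":1,"tx":0,"ty":0,"tz":-3,"spin":0},{"grip":1,"tx":0,"ty":0,"tz":-3,"spin":0},{"grip":1,"tx":0,"ty":0,"tz":-3,"spin":0},{"grip":1,"tx":0,"ty":0,"tz":-3,"spin":0},{"grip":1,"tx":0,"ty":0,"tz":-3,"spin":0},{"grip":1,"tx":0,"ty":0,"tz":0,"spin":0},{"grip":1,"tx":0,"ty":0,"tz":0,"spin":0}]'
python3 meas.py m5; python3 -c "
import cv2;a=cv2.imread('pics/m5sc.png')[130:310,180:420];b=cv2.imread('pics/m5si.png')[110:290,180:420]
cv2.imwrite('pics/c5.png',cv2.resize(cv2.vconcat([a,b]),None,fx=1.6,fy=1.6,interpolation=cv2.INTER_CUBIC))"
```

```text
clock: 10.97
tool_pos: [0.6102, -0.0715, 0.0076]
eef_rot: [0.78, 0.626, -0.001, 0.001]
contact_force: [-1.0, -0.7, 0.1]
opening: 1.001
finger_force: 0.0
clock: 11.63
tool_pos: [0.6128, -0.0648, 0.1898]
eef_rot: [0.778, 0.628, 0.003, 0.001]
contact_force: [0.7, -0.5, -0.4]
opening: 1.0
finger_force: 0.0
scene board [0.6495 0.1004] ang -0.22 0.225 0.155 tray [0.6616 0.301 ] -0.217 0.364 0.185 rel x 0.0314 y -0.1985 end y/corner gap [0.2209, 0.2213, -0.0039, -0.0043]
side board [0.637  0.0576] ang 1.355 0.149 0.139 tray [0.534  0.3284] 1.332 0.187 0.107 rel x -0.2387 y -0.1642 end y/corner gap [0.0011, 0.1506, 0.1473, -0.0022]
```

View pics/c5.png

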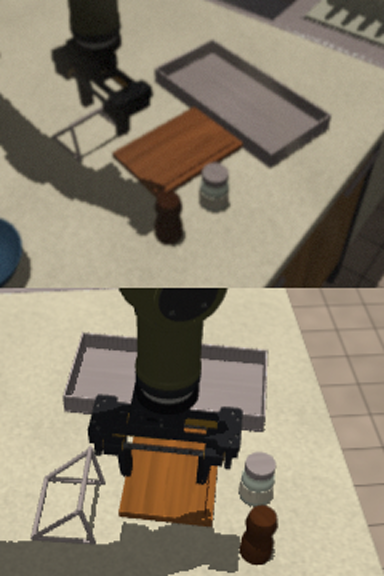

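The enlarged crops show the board flat, its end flush and square along the tray's long side (upper crop about (215,130)). The jar and mill are untouched and the hand is well above the board. Handing in.

```bash
python3 -c "
from plant import workorder; print(workorder.finish_job())"
```

```text
the job is handed in; nothing more can be done
None
```

The job is handed in, with no verdict shown: the board lies flat, flush and square against the tray's long side and about 30 mm off its middle; the bowl, jar and mill were not touched, and the hand is raised clear at z = 0.19 m.

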